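# Hold a leak alarm's recessed button half-way down with its reset pin

## Task

The water-leak alarm on the washing machine has to be muted: pull the yellow-handled reset pin out of the wooden holder, leaving the stick and the brush standing in theirs, and with the pin's tip press the button deep in the alarm's orange-rimmed well about half-way down (6 mm of its 12 mm), so that the red band on the pin's shaft is half sunk below the rim. Keep it there for at least three seconds and finish while still gripping the upright pin and holding the button at that depth; never push it to the bottom, which would wipe the alarm's settings, and do not knock the other things about.

Things in the scene. Friction and masses are not known exactly. Their poses are not given: they have to be found in the camera images.
- pin_grip (a point): the place to grip the reset pin: a point on its axis, 102 mm above its tip and 28 mm below its top. The pin is 130 mm long and stands upright: round yellow handle 16 mm in diameter and 75 mm long above a steel shaft 8 mm in diameter and 55 mm long; mass about 50 g. z points from the tip to the top. While in the holder its top 60 mm stand clear of the holder
- pin_tip (a point): the flat lower end of the pin's shaft, on its axis; z points up along the pin. A red band on the shaft spans 27 to 33 mm above the tip: it is half below the alarm's orange rim when the button is 6 mm down
- holder: fixed wooden block 60 (x) x 136 (y) x 78 (z) mm with three upright round bores of 18.5 mm diameter, 70 mm deep (bore floor 8 mm above the work surface), in a row along its y axis at -45, 0 and +45 mm; the pin, the stick and the brush stand in them in any order. Origin: centre of the underside
- stick_mid (a point): middle of the plain dark wooden stick (14 mm in diameter, 108 mm long) that stands upright in another bore; 54 mm above its foot; its top 38 mm stand clear of the holder
- brush_mid (a point): middle of the brush with the blue 12 mm handle (112 mm long, black 15 mm head down in its bore); 56 mm above its foot; its top 42 mm stand clear of the holder
- alarm: fixed grey square leak alarm, 104 x 104 mm (110 at the foot), 45 mm high, with an orange ring 34 mm in outer diameter and 3 mm high in the middle of its top. Origin: centre of the underside, z up
- well (a point): centre of the mouth of the alarm's round upright well, at the upper edge of the orange rim, 48 mm above the work surface; z up. The well is 20 mm in diameter; the yellow button's top (16 mm in diameter) lies 24 mm below this point when not pressed
- button_top (a point): centre of the top face of the yellow button in the well; moves down with it
- button (a joint): how far the button is pressed down, in m: 0 = out, 0.012 = bottom stop (never beyond 0.011). Spring: about 2.1 N to start, plus 0.7 N per mm, so about 6.3 N at 6 mm and 10.5 N at the bottom; it springs back when let go
- soap: green-and-clear bottle of washing-up liquid, 225 mm tall; a bystander, not part of the job. Origin: centre of its underside
- mug: plain white mug, 88 mm tall; a bystander, not part of the job. Origin: centre of its underside
- jam: jam jar with white lid, 94 mm tall; a bystander, not part of the job. Origin: centre of its underside
- spice: spice jar with red cap, 105 mm tall; a bystander, not part of the job. Origin: centre of its underside
- pegs: small heap of coloured clothes pegs, 12 mm high; a bystander, not part of the job. Origin: centre of its underside
- drops: brown dropper bottle, 102 mm tall; a bystander, not part of the job. Origin: centre of its underside
Not all that is in view belongs to the job. Leave any purple look-alike of the holder alone.

How it is judged:
By the outcome, as a careful person would: the job done as asked, in the order asked, and still so for the second after the job is handed in, while the arm keeps its last pose, push and grip.
It also fails if it takes over 51 s, if anything falls off the work surface, if the arm or the gripper's body presses on something with over 40 N, if the wrist force passes 120 N, or if a joint passes its speed limit or range.

## Robot

A 7-joint arm with a two-finger parallel gripper is mounted at the origin on a cart in front of the work surface, level with it; the furniture and walls round the work are solid. World frame = base frame: x ahead of the robot, y to its left, z up, the work surface at z = 0. Lengths are in m, angles in rad, forces in N, time in s.
With the tool pointing down it reaches from about 0.35 to 0.9 m from the base axis. Payload 8.1 kg.
Tool frame: the origin (TCP) lies on the front face of the gripper's body, between the roots of the fingers; the fingertips stand 73 mm ahead of it and the grasp point (between the pads) lies 54 mm ahead of it (r.grip_point_offset is the distance from the TCP to the grasp point, in m); z points along the fingers, y is the line along which they close (so a half turn about z gives the same grasp; the last joint's range is limited). The gripper opens to 85 mm and grips with 20 to 120 N. Pads are 22 mm wide; open, the fingers measure 114 mm over their backs; the gripper's body (76 mm by 85 mm) begins 54 mm behind the grasp point. The pads swing forward as they close: fully open they stand 13 mm farther back than shut.
Start: joints at [1.234, 0.434, 0.025, 1.573, -0.012, 1.134, -0.075], TCP at [0.145, -0.608, 0.304] pointing down, gripper open.
Joint ranges: [-2.62, 2.62], [-0.44, 2.09], [-1.27, 1.32], [0.08, 2.57], [-1.32, 4.46], [0.12, 2], [-2.74, 2.74]. Speed limits (rad/s): [2.22, 2.22, 3.01, 3.01, 3.14, 3.14, 3.14].

## Interface

Orientations are given as a unit quaternion [w, x, y, z].
In Python, from bench import state, eyes, ticket, r gives the robot as it stands.
- The arm moves only by the shell command python3 -m pendant 'ROWS' [FORCE]. ROWS is JSON, a list of rows, each an object with "slide": the shift along the tool's x, y, z in cm, a list of three; "yaw": the turn about the tool's z in rad; "hand": the finger opening in cm, from 0 to 8.54. A call has 1 to 20 rows; each row is the pose to reach, as a shift and turn from the pose commanded when the call began, along the tool's axes at that moment; what a row does not reach only later rows make up. A row lasts 1/12 s, in which the tool goes at most 41.7 mm and 7.16 degrees, less where a joint would pass 70% of its speed; a pose out of reach is approached as far as the arm can. A call with a gripper value outside its range is refused whole. The fingers move at their own pace and stop on an object; FORCE is the grip in N (left out, the last holds). Time passes only in rows, so rows that repeat a pose let the fingers close. It gives the time, the measured TCP pose, the force, the opening and the grip force at its end, in the units of the state.
- state(): the state, without advancing time (a new reading comes with each control period).
- eyes.read_camera(name): name is "scene" or "top"; returns a dict with "img" (400x640x3 uint8, red, green, blue), "fovy" (degrees; the focal length in pixels is half the picture's height over the tangent of half this angle, whatever the lens; pixels are square), "cx", "cy" (the principal point, pixels), "rvec" (rotation vector, rad) and "tvec" (3), from world to camera coordinates, as OpenCV has them. Camera axes: x right, y down, z forward; pixel columns grow to the right and rows downward; lengths in m; the calibration is good to about 2 mm. A picture is of the moment at which its call begins. There is no depth.
- ticket.hand_in(): hands the job in; it is judged then, once.
The state is a dict: "time_s": time; "joints": joint angles; "qd": joint speeds; "tau": joint torques, N m; "tcp_pos": TCP position; "orientation": TCP orientation; "wrist_force": force on the tool from outside, world axes, zero at the start; "wrist_torque": the same for the moment, N m; "opening": finger opening in m; "finger_force": force on a finger pad.
Only numpy, scipy, OpenCV 4.12 (cv2) and the standard library are available. Lean on these libraries where they do the work, as an engineer would, in place of code of your own. Each camera call takes 0.05 s, during which the arm holds its last target. There are 200 camera calls.

## Working session

There is one attempt and no reset: what is moved stays moved. The work goes in short steps, Python scripts to look and compute and a shell command to move; the robot and the scene stay as the last step left them, time stands still between calls to the robot, and variables do not carry over. Pictures are saved under pics/ and viewed, at most 10 in all, crops included, and the job is handed in when it is done.

```bash
mkdir -p pics
cat > h.py <<'E'
import numpy as np, cv2
from bench import state, eyes, ticket, r
def cam(n):
    c=eyes.read_camera(n); f=200/np.tan(np.radians(c['fovy'])/2)
    c['K']=np.array([[f,0,c['cx']],[0,f,c['cy']],[0,0,1.]]); c['R']=cv2.Rodrigues(np.array(c['rvec'],float))[0]; c['t']=np.array(c['tvec'],float).ravel(); return c
def save(c,p,crop=None,s=1):
    im=c['img'][:,:,::-1]
    if crop: x0,y0,x1,y1=crop; im=im[y0:y1,x0:x1]
    cv2.imwrite(p,cv2.resize(im,None,fx=s,fy=s,interpolation=cv2.INTER_CUBIC))
def ray(c,u,v):
    d=c['R'].T@np.linalg.inv(c['K'])@[u,v,1]; return -c['R'].T@c['t'],d/np.linalg.norm(d)
def onz(c,u,v,z):
    o,d=ray(c,u,v); return o+d*(z-o[2])/d[2]
def proj(c,p): 
    q=c['K']@(c['R']@np.array(p,float)+c['t']); return q[:2]/q[2]
def tri(c1,p1,c2,p2):
    o1,d1=ray(c1,*p1);o2,d2=ray(c2,*p2)
    s=np.linalg.lstsq(np.c_[d1,-d2],o2-o1,rcond=None)[0]
    a=o1+d1*s[0];b=o2+d2*s[1]; return (a+b)/2,np.linalg.norm(a-b)
E
python3 - <<'E'
from h import *
for n in('scene','top'):
    c=cam(n); save(c,f'pics/{n}0.png'); print(n,c['fovy'],c['cx'],c['cy'],-c['R'].T@c['t'],c['R'][2])
s=state(); print({k:s[k] for k in('time_s','tcp_pos','orientation','wrist_force','opening')})
E
```

```text
scene 48.787991819841906 318.74627447399183 202.472391962191 [-0.19812383  0.56423873  0.9346587 ] [ 0.5861275  -0.44366371 -0.67795064]
top 52.37903883561138 316.73654502196564 196.6059097658478 [ 0.26127908 -0.01062203  1.41168882] [ 0.21996992  0.01265271 -0.9754246 ]
{'time_s': 0.1, 'tcp_pos': array([ 0.14468053, -0.60768558,  0.30322913]), 'orientation': array([-6.59525252e-04,  9.93181324e-01,  1.16577877e-01, -1.43152982e-04]), 'wrist_force': array([-0.00435291,  0.12723351, -0.15078334]), 'opening': 0.08540111942249293}
```

View pics/scene0.png

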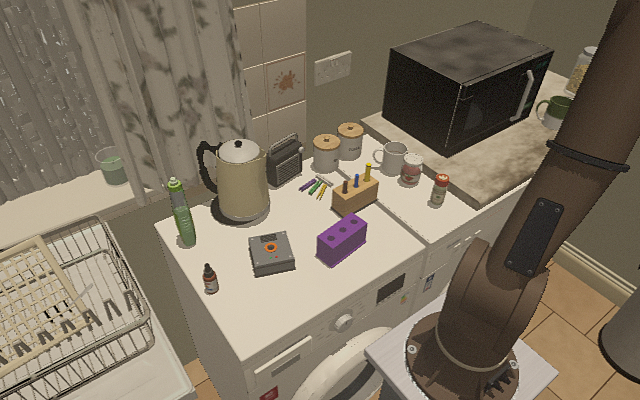

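View pics/top0.png

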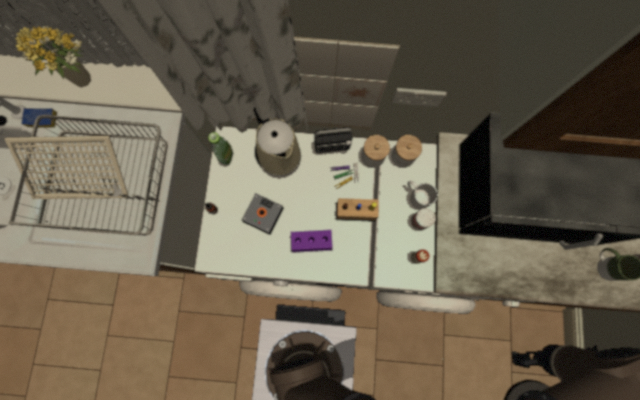

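Scene view: the wooden holder is at about (355,195). The dark stick is at (345,186), the blue brush at (356,181) and the yellow pin at (368,172). The alarm ring is at (270,248), or (262,212) in the top view, and the purple decoy is at (342,240).
Possible mix-ups: yellow pin (368,172), yellow peg (321,195), blue brush (356,181), dark stick (345,186), alarm button (270,248). I choose the yellow upright in the wooden block, (368,172), and will check it in a crop.

```bash
cat > m.py <<'E'
from h import *
a,b=cam('scene'),cam('top')
A=a['img'][150:220,320:390];B=b['img'][190:225,330:385]
big=np.hstack([cv2.resize(a['img'][150:280,240:400],(480,390),interpolation=cv2.INTER_CUBIC),cv2.resize(b['img'][180:258,240:300+84],None,fx=2.2,fy=2.2,interpolation=cv2.INTER_CUBIC)[:390] if 0 else cv2.resize(b['img'][175:260,330:390],(275,390),interpolation=cv2.INTER_CUBIC)])
cv2.imwrite('pics/crop1.png',big[:,:,::-1])
def blob(c,lo,hi,roi):
    x0,y0,x1,y1=roi; h=cv2.cvtColor(c['img'],cv2.COLOR_RGB2HSV); m=cv2.inRange(h,lo,hi); k=np.zeros_like(m);k[y0:y1,x0:x1]=m[y0:y1,x0:x1]
    n,l,s,ce=cv2.connectedComponentsWithStats(k); i=1+np.argmax(s[1:,4]); v,u=np.nonzero(l==i); return u,v,s[i],ce[i]
Y=((22,150,90),(34,255,255)); O=((3,170,100),(16,255,255)) 
for c,ry,ro in((a,(360,155,380,190),(250,235,290,262)),(b,(364,198,384,216),(250,200,275,225))):
    for nm,k,ro_ in(('pin',Y,ry),('ring',O,ro)):
        u,v,s,ce=blob(c,*k,ro_); print(nm,s,ce.round(2), [ (r_,u[v==r_].min(),u[v==r_].max()) for r_ in (v.min(),v.max())])
        if nm=='ring':
            p=np.c_[u,v].astype(np.float32); e=cv2.minEnclosingCircle(p); el=cv2.fitEllipse(cv2.convexHull(p)); print('ell',el, onz(c,*el[0],.048))
        else: print('pin@.138',onz(c,ce[0],v.min()+1.5,.138),'centroid@.11',onz(c,*ce,.11))
E
python3 m.py
```

```text
pin [364 167   7  15  65] [367.22 173.78] [(np.int64(167), np.int64(366), np.int64(370)), (np.int64(181), np.int64(366), np.int64(367))]
pin@.138 [ 0.52721913 -0.15907078  0.138     ] centroid@.11 [ 0.53346141 -0.16786204  0.11      ]
ring [265 243  12   9  54] [270.43 246.91] [(np.int64(243), np.int64(268), np.int64(274)), (np.int64(251), np.int64(268), np.int64(272))]
ell ((270.31103515625, 246.81710815429688), (8.80526065826416, 11.827067375183105), 83.26529693603516) [0.50200534 0.19272742 0.048     ]
pin [371 202   6   6  22] [373.5 204.5] [(np.int64(202), np.int64(373), np.int64(374)), (np.int64(207), np.int64(373), np.int64(374))]
pin@.138 [ 0.54207595 -0.17711496  0.138     ] centroid@.11 [ 0.54491235 -0.18096363  0.11      ]
ring [258 209   8   7  37] [261.41 212.05] [(np.int64(209), np.int64(259), np.int64(264)), (np.int64(215), np.int64(259), np.int64(264))]
ell ((261.4245300292969, 211.95150756835938), (7.763728141784668, 7.9332356452941895), 41.836448669433594) [0.49873453 0.19004526 0.048     ]
```

View pics/crop1.png

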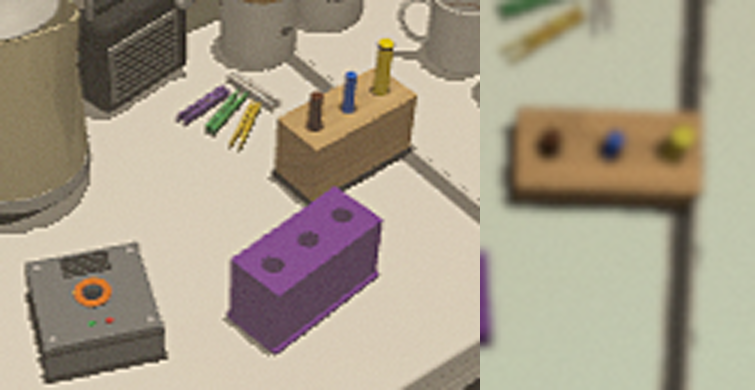

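The crop confirms it: the yellow pin stands in the holder bore nearest the mug, with its top at scene (368.5,165). The pegs lie flat, and the purple block is empty.

Run:
```python
from h import *
from scipy.spatial.transform import Rotation as Ro
a,b=cam('scene'),cam('top')
print(onz(a,368.6,165,.138),onz(a,366.9,181,.078),onz(b,374.6,204.9,.138),tri(a,(368.6,165),b,(374.6,204.9)))
# holder axis from wood mask top-view
h=cv2.cvtColor(b['img'],cv2.COLOR_RGB2HSV);m=cv2.inRange(h,(8,90,110),(20,200,255));k=np.zeros_like(m);k[192:225,330:390]=m[192:225,330:390]
p=cv2.findNonZero(k);re=cv2.minAreaRect(p);print(re,[onz(b,*q,.078).round(3) for q in cv2.boxPoints(re)])
s=state();q=s['orientation'];print(Ro.from_quat(np.r_[q[1:],q[0]]).as_matrix().round(3))
```

```text
[ 0.53748902 -0.17332029  0.138     ] [ 0.53598406 -0.17266336  0.078     ] [ 0.53781811 -0.18088238  0.138     ] (array([ 0.5408876 , -0.18009385,  0.13222092]), np.float64(0.004774087233095506))
((357.5, 208.0), (18.0, 39.0), 90.0) [array([ 0.56 , -0.065,  0.078]), array([ 0.572, -0.196,  0.078]), array([ 0.511, -0.199,  0.078]), array([ 0.499, -0.07 ,  0.078])]
[[ 0.973  0.232 -0.   ]
 [ 0.232 -0.973  0.   ]
 [-0.    -0.001 -1.   ]]
```

```bash
python3 -m pendant '[{"slide":[2,-1.4,0],"yaw":-0.06,"hand":6},{"slide":[5,-3.4,0],"yaw":-0.16,"hand":6},{"slide":[8.5,-5.8,0],"yaw":-0.26,"hand":6},{"slide":[12,-8.2,0],"yaw":-0.36,"hand":6},{"slide":[15.5,-10.5,0],"yaw":-0.46,"hand":6},{"slide":[19,-12.9,0],"yaw":-0.56,"hand":6},{"slide":[22.5,-15.3,0],"yaw":-0.66,"hand":6},{"slide":[26,-17.7,0],"yaw":-0.77,"hand":6},{"slide":[29.5,-20,0],"yaw":-0.87,"hand":6},{"slide":[33,-22.4,0],"yaw":-0.98,"hand":6},{"slide":[36.5,-24.8,0],"yaw":-1.08,"hand":6},{"slide":[40,-27.2,0],"yaw":-1.18,"hand":6},{"slide":[43,-29.2,0],"yaw":-1.28,"hand":6},{"slide":[46,-31.2,0],"yaw":-1.38,"hand":6},{"slide":[48,-32.5,0],"yaw":-1.43,"hand":6},{"slide":[48.3,-32.8,0],"yaw":-1.43,"hand":6},{"slide":[48.3,-32.8,0],"yaw":-1.43,"hand":6},{"slide":[48.3,-32.8,0],"yaw":-1.43,"hand":6}]' 30
cat > st.py <<'E'
from h import *
from scipy.spatial.transform import Rotation as Ro
def st():
    s=state();q=s['orientation'];M=Ro.from_quat(np.r_[q[1:],q[0]]).as_matrix()
    print(round(s['time_s'],2),s['tcp_pos'].round(4),'F',np.round(s['wrist_force'],2),'op',round(s['opening'],4),s['finger_force']);print(M.round(3).tolist(),np.round(s['joints'],2));return s,M
E
python3 - <<'E'
from st import *
st()
a,b=cam('scene'),cam('top'); cv2.imwrite('pics/ap.png',np.hstack([cv2.resize(a['img'][60:230,300:430],(390,510)),cv2.resize(b['img'][150:250,320:400],(400,500)).copy()[:,:].__class__ and cv2.resize(b['img'][150:250,320:400],(400,510))])[:,:,::-1])
E
```

```text
time_s: 1.8
tcp_pos: [0.5382, -0.1778, 0.3036]
orientation: [-0.0, 0.674, 0.739, -0.001]
wrist_force: [-0.8, -0.1, -0.2]
opening: 0.0597
finger_force: 0.0
1.8 [ 0.5382 -0.1778  0.3036] F [-0.79 -0.09 -0.21] op 0.0597 0.0
[[-0.092, 0.996, -0.001], [0.996, 0.092, -0.001], [-0.0, -0.001, -1.0]] [ 0.57  0.39 -0.47  1.69  0.19  1.11  0.13]
```

View pics/ap.png

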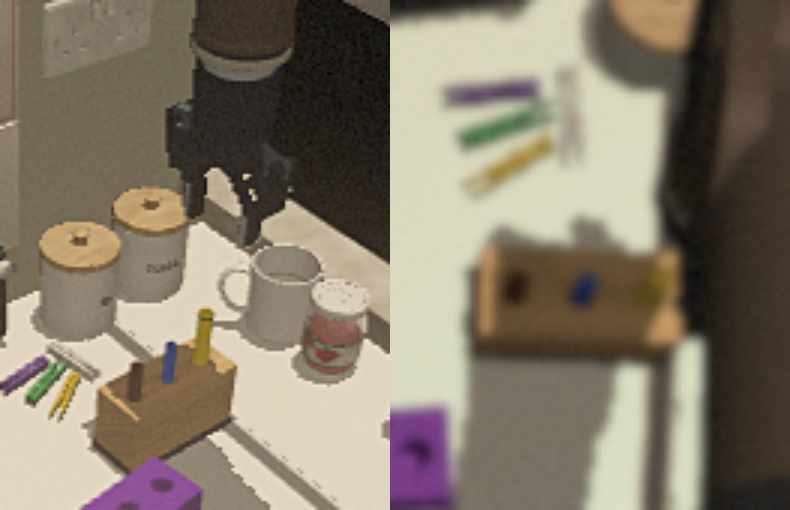

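The gripper is above the pin, with its fingers straddling it across the row. Its fingertips are at scene ≈(365,125) and (382,137), and the pin top is at (368,165).

Run:
```python
from st import *
a=cam('scene'); s=state();p=s['tcp_pos'];M=np.array([[-.092,.996],[.996,.092]])
for z in(.138,.078): print(z,proj(a,[p[0],p[1],z]))
for sg in(-1,1):
    print([proj(a,np.r_[p[:2]+sg*o*M[:,1],p[2]-.065]).round(1) for o in(.03,.043)])
```

```text
0.138 [369.91958628 164.30514165]
0.078 [368.02283868 179.95572311]
[array([381.3, 140.4]), array([384.8, 142.5])]
[array([365.7, 131.1]), array([362.4, 129.1])]
```

```bash
python3 -m pendant '[{"slide":[0.1,0,1],"yaw":0,"hand":6},{"slide":[0.1,0,2.5],"yaw":0,"hand":6},{"slide":[0.1,0,4],"yaw":0,"hand":6},{"slide":[0.1,0,5.5],"yaw":0,"hand":6},{"slide":[0.1,0,7],"yaw":0,"hand":6},{"slide":[0.1,0,8.5],"yaw":0,"hand":6},{"slide":[0.1,0,10],"yaw":0,"hand":6},{"slide":[0.1,0,11],"yaw":0,"hand":6},{"slide":[0.1,0,12],"yaw":0,"hand":6},{"slide":[0.1,0,13],"yaw":0,"hand":6},{"slide":[0.1,0,13.9],"yaw":0,"hand":6},{"slide":[0.1,0,13.9],"yaw":0,"hand":6},{"slide":[0.1,0,13.9],"yaw":0,"hand":6}]'
python3 - <<'E'
from st import *
st()
a,b=cam('scene'),cam('top'); cv2.imwrite('pics/gr.png',cv2.resize(a['img'][110:230,310:430],(600,600))[:,:,::-1])
E
```

```text
time_s: 3.03
tcp_pos: [0.5385, -0.1761, 0.1646]
orientation: [-0.0, 0.673, 0.739, -0.0]
wrist_force: [0.6, 0.2, 1.0]
opening: 0.0599
finger_force: 0.0
3.03 [ 0.5385 -0.1761  0.1646] F [0.6  0.23 0.97] op 0.0599 0.0
[[-0.093, 0.996, -0.001], [0.996, 0.093, 0.0], [0.0, -0.001, -1.0]] [ 0.53  0.54 -0.43  1.84  0.29  0.83  0.04]
```

View pics/gr.png

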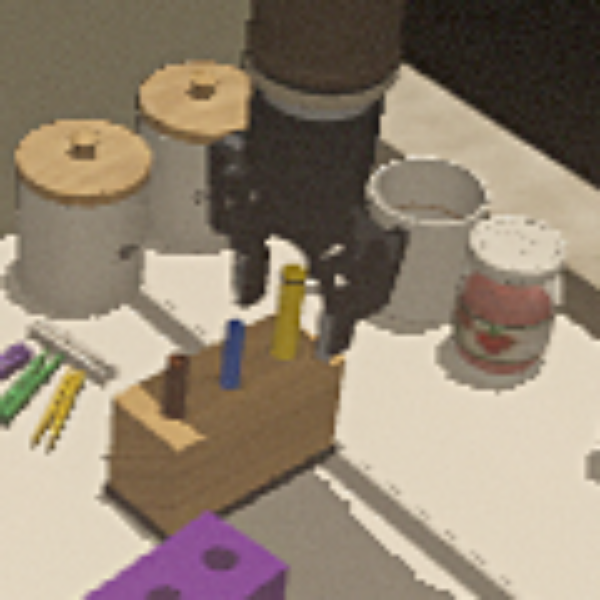

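The pin stands between the fingers: tips at crop (247,303) and (337,355), pin at (290,310). Closing now.

```bash
python3 -m pendant '[{"slide":[0,0,0],"yaw":0,"hand":4},{"slide":[0,0,0],"yaw":0,"hand":3},{"slide":[0,0,0],"yaw":0,"hand":2.2},{"slide":[0,0,0],"yaw":0,"hand":1.5},{"slide":[0,0,0],"yaw":0,"hand":0.5},{"slide":[0,0,0],"yaw":0,"hand":0},{"slide":[0,0,0],"yaw":0,"hand":0},{"slide":[0,0,0],"yaw":0,"hand":0},{"slide":[0,0,0],"yaw":0,"hand":0},{"slide":[0,0,0],"yaw":0,"hand":0}]' 50
python3 -m pendant '[{"slide":[0,0,-0.5],"yaw":0,"hand":0},{"slide":[0,0,-1.5],"yaw":0,"hand":0},{"slide":[0,0,-2.5],"yaw":0,"hand":0},{"slide":[0,0,-3.5],"yaw":0,"hand":0},{"slide":[0,0,-4.5],"yaw":0,"hand":0},{"slide":[0,0,-5.5],"yaw":0,"hand":0},{"slide":[0,0,-6.5],"yaw":0,"hand":0},{"slide":[0,0,-7.5],"yaw":0,"hand":0},{"slide":[0,0,-9],"yaw":0,"hand":0},{"slide":[0,0,-10.5],"yaw":0,"hand":0},{"slide":[0,0,-12],"yaw":0,"hand":0},{"slide":[0,0,-13],"yaw":0,"hand":0},{"slide":[0,0,-13],"yaw":0,"hand":0},{"slide":[0,0,-13],"yaw":0,"hand":0}]'
python3 - <<'E'
from st import *
st()
a,b=cam('scene'),cam('top'); cv2.imwrite('pics/lift.png',cv2.resize(a['img'][80:230,300:430],(520,600))[:,:,::-1])
E
```

```text
time_s: 3.97
tcp_pos: [0.5397, -0.176, 0.1655]
orientation: [0.001, 0.673, 0.739, 0.001]
wrist_force: [4.4, 0.6, 2.1]
opening: 0.0149
finger_force: 48.7
time_s: 5.13
tcp_pos: [0.5386, -0.1761, 0.2952]
orientation: [0.0, 0.674, 0.739, 0.0]
wrist_force: [0.2, -0.4, -1.4]
opening: 0.0147
finger_force: 49.2
5.13 [ 0.5386 -0.1761  0.2952] F [ 0.16 -0.39 -1.44] op 0.0147 49.18755054473877
[[-0.093, 0.996, 0.001], [0.996, 0.093, -0.0], [-0.001, 0.001, -1.0]] [ 0.57  0.39 -0.48  1.7   0.2   1.09  0.13]
```

View pics/lift.png

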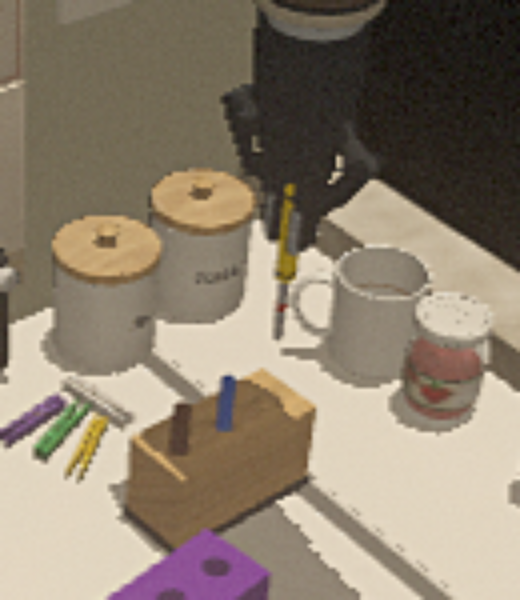

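Pin lifted; its tip is at scene ≈(369.3,164.5) and its top at (372.5,127). The stick and brush are still standing. Next I work out the tip offset and the shift to the well.

Run:
```python
from st import *
a=cam('scene'); s=state();p=s['tcp_pos'];M=np.array([[-.093,.996],[.996,.093]])
for z,uv in((.1377,(369.3,164.5)),(.2677,(372.5,126.8))):
    q=onz(a,*uv,z);print(q,'tool',M.T@(q-p)[:2],'pred px if on axis',proj(a,[p[0],p[1],z]))
```

```text
[ 0.53839917 -0.17687604  0.1377    ] tool [-0.00082219  0.00023045] pred px if on axis [369.16386269 164.64741482]
[ 0.54118019 -0.1745657   0.2677    ] tool [0.00122027 0.00321521] pred px if on axis [373.65791494 127.13725848]
```

```bash
python3 -m pendant '[{"slide":[0,0,-0.7],"yaw":0,"hand":0},{"slide":[0,0,-2],"yaw":0,"hand":0},{"slide":[1,0,-3],"yaw":0,"hand":0},{"slide":[3,0,-3],"yaw":0,"hand":0},{"slide":[5.5,0,-3],"yaw":0,"hand":0},{"slide":[8,0,-3],"yaw":0,"hand":0},{"slide":[10.5,0,-3],"yaw":0,"hand":0},{"slide":[13,0,-3],"yaw":0,"hand":0},{"slide":[15.5,0,-3],"yaw":0,"hand":0},{"slide":[18,0,-3],"yaw":0,"hand":0},{"slide":[20.5,-0.1,-3],"yaw":0,"hand":0},{"slide":[23,-0.2,-3],"yaw":0,"hand":0},{"slide":[25.5,-0.2,-3],"yaw":0,"hand":0},{"slide":[28,-0.3,-3],"yaw":0,"hand":0},{"slide":[30.5,-0.3,-3],"yaw":0,"hand":0},{"slide":[33,-0.3,-3],"yaw":0,"hand":0},{"slide":[35,-0.4,-3],"yaw":0,"hand":0},{"slide":[36.5,-0.4,-3],"yaw":0,"hand":0},{"slide":[36.9,-0.4,-3],"yaw":0,"hand":0},{"slide":[36.9,-0.4,-3],"yaw":0,"hand":0}]'
python3 -m pendant '[{"slide":[0,0,1],"yaw":0,"hand":0},{"slide":[0,0,2],"yaw":0,"hand":0},{"slide":[0,0,3.5],"yaw":0,"hand":0},{"slide":[0,0,5],"yaw":0,"hand":0},{"slide":[0,0,6.5],"yaw":0,"hand":0},{"slide":[0,0,8],"yaw":0,"hand":0},{"slide":[0,0,9],"yaw":0,"hand":0},{"slide":[0,0,9.5],"yaw":0,"hand":0},{"slide":[0,0,9.5],"yaw":0,"hand":0},{"slide":[0,0,9.5],"yaw":0,"hand":0},{"slide":[0,0,9.5],"yaw":0,"hand":0}]'
python3 - <<'E'
from st import *
st()
a,b=cam('scene'),cam('top'); cv2.imwrite('pics/ov.png',np.hstack([cv2.resize(a['img'][180:290,220:320],(500,550)),cv2.resize(b['img'][170:250,230:270],(275,550))])[:,:,::-1])
E
```

```text
time_s: 6.95
tcp_pos: [0.4997, 0.1926, 0.3252]
orientation: [-0.0, 0.672, 0.74, 0.0]
wrist_force: [-0.7, -0.5, -1.4]
opening: 0.0148
finger_force: 49.2
time_s: 7.87
tcp_pos: [0.5007, 0.191, 0.2305]
orientation: [0.0, 0.674, 0.739, 0.0]
wrist_force: [0.1, -0.2, -0.4]
opening: 0.0145
finger_force: 49.2
7.87 [0.5007 0.191  0.2305] F [ 0.08 -0.21 -0.41] op 0.0145 49.181435108184814
[[-0.093, 0.996, 0.001], [0.996, 0.093, 0.0], [0.0, 0.001, -1.0]] [-0.02  0.44 -0.59  1.85  0.3   0.95 -0.65]
```

View pics/ov.png

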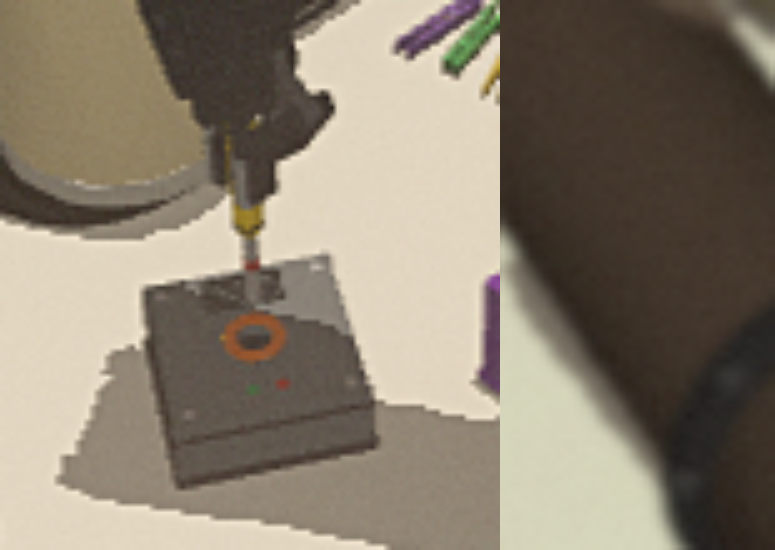

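Scene view: the pin hangs upright above the well, with its tip at about (270.8,240.4) and the ring centre at (270.8,247.4).

Run:
```python
from st import *
a=cam('scene'); p=state()['tcp_pos'];M=np.array([[-.093,.996],[.996,.093]])
zt=p[2]-.1575
t=onz(a,270.6,240.2,zt);w=onz(a,270.6,247.2,.048);w0=onz(a,270.31,246.82,.048)
print(zt,p,t,w,w0,'tool',M.T@(w-t)[:2],'pred tip px',proj(a,[*p[:2],zt]))
hsv=cv2.cvtColor(a['img'],cv2.COLOR_RGB2HSV)
m=cv2.inRange(hsv,(3,150,90),(16,255,255));k=np.zeros_like(m);k[241:256,260:284]=m[241:256,260:284]
print(cv2.fitEllipse(cv2.convexHull(cv2.findNonZero(k))))
```

```text
0.07306150681131676 [0.50068211 0.19110732 0.23056151] [0.50153415 0.19046075 0.07306151] [0.50040302 0.19281265 0.048     ] [0.50199818 0.19273506 0.048     ] tool [ 0.00244769 -0.00090788] pred tip px [270.56027824 240.50136302]
((270.42987060546875, 246.81588745117188), (8.888261795043945, 11.279601097106934), 77.87078857421875)
```

```bash
python3 -m pendant '[{"slide":[0.1,0,0],"yaw":0,"hand":0},{"slide":[0.1,0,0.7],"yaw":0,"hand":0},{"slide":[0.1,0,1.4],"yaw":0,"hand":0},{"slide":[0.1,0,2.1],"yaw":0,"hand":0},{"slide":[0.1,0,2.8],"yaw":0,"hand":0},{"slide":[0.1,0,3.5],"yaw":0,"hand":0},{"slide":[0.1,0,4.2],"yaw":0,"hand":0},{"slide":[0.1,0,4.5],"yaw":0,"hand":0},{"slide":[0.1,0,4.5],"yaw":0,"hand":0},{"slide":[0.1,0,4.5],"yaw":0,"hand":0},{"slide":[0.1,0,4.5],"yaw":0,"hand":0}]'
python3 -m pendant '[{"slide":[0,0,0.1],"yaw":0,"hand":0},{"slide":[0,0,0.2],"yaw":0,"hand":0},{"slide":[0,0,0.3],"yaw":0,"hand":0},{"slide":[0,0,0.3],"yaw":0,"hand":0},{"slide":[0,0,0.3],"yaw":0,"hand":0},{"slide":[0,0,0.3],"yaw":0,"hand":0}]'
python3 -m pendant '[{"slide":[0,0,0.1],"yaw":0,"hand":0},{"slide":[0,0,0.2],"yaw":0,"hand":0},{"slide":[0,0,0.2],"yaw":0,"hand":0},{"slide":[0,0,0.2],"yaw":0,"hand":0},{"slide":[0,0,0.2],"yaw":0,"hand":0}]'
```

```text
time_s: 8.93
tcp_pos: [0.5004, 0.1921, 0.1851]
orientation: [0.0, 0.673, 0.739, 0.0]
wrist_force: [-0.1, -0.0, -0.3]
opening: 0.0149
finger_force: 49.2
time_s: 9.43
tcp_pos: [0.5003, 0.192, 0.1819]
orientation: [0.0, 0.674, 0.739, 0.0]
wrist_force: [0.4, 0.8, -0.7]
opening: 0.0147
finger_force: 49.2
time_s: 9.85
tcp_pos: [0.5004, 0.192, 0.18]
orientation: [0.0, 0.673, 0.739, 0.0]
wrist_force: [-0.1, -0.5, 2.7]
opening: 0.0146
finger_force: 49.4
```

```bash
python3 -m pendant '[{"slide":[0,0,0.1],"yaw":0,"hand":0},{"slide":[0,0,0.2],"yaw":0,"hand":0},{"slide":[0,0,0.3],"yaw":0,"hand":0},{"slide":[0,0,0.3],"yaw":0,"hand":0},{"slide":[0,0,0.3],"yaw":0,"hand":0},{"slide":[0,0,0.3],"yaw":0,"hand":0}]'
python3 -m pendant '[{"slide":[0,0,0.05],"yaw":0,"hand":0},{"slide":[0,0,0.1],"yaw":0,"hand":0},{"slide":[0,0,0.15],"yaw":0,"hand":0},{"slide":[0,0,0.15],"yaw":0,"hand":0},{"slide":[0,0,0.15],"yaw":0,"hand":0},{"slide":[0,0,0.15],"yaw":0,"hand":0}]'
python3 - <<'E'
from st import *
F=[]
for i in range(6):
    a=cam('scene'); s=state();F.append(s['wrist_force'][2])
print(np.round(F,2));st()
cv2.imwrite('pics/press.png',cv2.resize(a['img'][210:270,235:310],(750,600),interpolation=cv2.INTER_CUBIC)[:,:,::-1])
E
```

```text
time_s: 10.35
tcp_pos: [0.5004, 0.192, 0.177]
orientation: [0.0, 0.674, 0.739, 0.0]
wrist_force: [0.5, -0.1, 5.4]
opening: 0.0147
finger_force: 49.4
time_s: 10.85
tcp_pos: [0.5004, 0.1921, 0.1755]
orientation: [0.0, 0.673, 0.739, 0.0]
wrist_force: [-0.1, -0.0, 5.7]
opening: 0.0148
finger_force: 49.5
[5.39 5.11 4.88 4.64 5.78 5.31]
11.15 [0.5004 0.192  0.1755] F [-0.38  0.71  5.31] op 0.0146 49.45910632610321
[[-0.093, 0.996, 0.0], [0.996, 0.093, 0.0], [0.0, 0.0, -1.0]] [-0.06  0.5  -0.56  1.9   0.35  0.83 -0.71]
```

View pics/press.png

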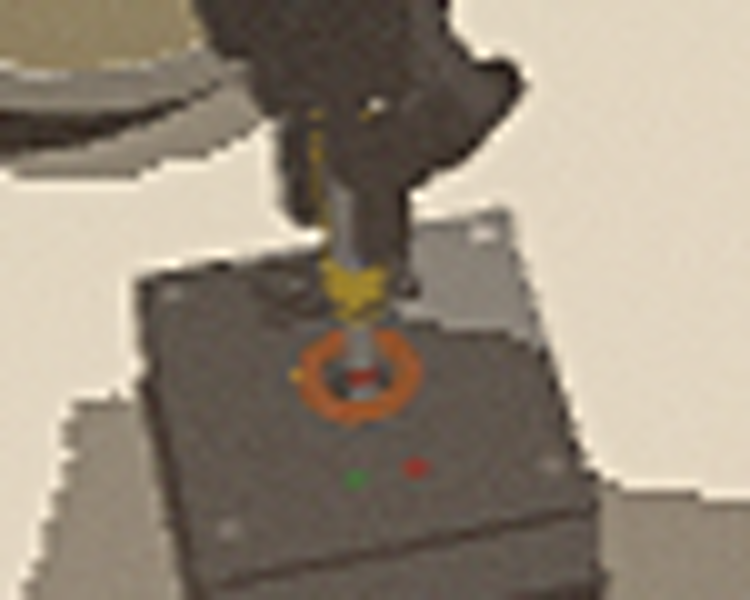

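Scene view: the shaft stands in the well with the red band at crop (360,377), i.e. ≈(271,247.7), level with the rim plane, and the shaft is centred in the ring. I'll hold here, averaging the force and measuring the band centre.

Run:
```python
from st import *
F=[];V=[];Yb=[]
for i in range(20):
    a=cam('scene'); s=state();F.append(s['wrist_force'][2])
    I=a['img'].astype(float)[244:252,267:275]; w=np.clip(I[...,0]-I[...,1]-I[...,2]*0.5-20,0,None)
    w=I[...,0]-1.6*I[...,1]-0; w[(I[...,1]-I[...,2])>18]=0; w=np.clip(w-15,0,None)   # red, not orange
    v,u=np.mgrid[244:252,267:275]; V.append([(u*w).sum()/w.sum(),(v*w).sum()/w.sum()])
print('F',np.mean(F),np.std(F)/20**.5,'band',np.mean(V,0),np.std(V,0))
p=state()['tcp_pos'];o=-a['R'].T@a['t'];d=(o-p)[:2];d/=np.linalg.norm(d)
for z in(.045,.048,.051): print(z,proj(a,[*(p[:2]+.0036*d),z]))
print(proj(a,[*p[:2],.048]),a['img'][243:252,269:274].tolist())
```

```text
F 5.505026127403177 0.11189885180301896 band [270.62415934 247.        ] [1.06616206e-01 2.29143147e-14]
0.045 [270.99887911 248.82958281]
0.048 [270.93584418 248.08108697]
0.051 [270.87259029 247.32999115]
[270.85076398 247.07081889] [[[126, 92, 73], [118, 106, 102], [114, 109, 104], [128, 89, 66], [147, 83, 44]], [[124, 89, 71], [119, 110, 102], [110, 108, 99], [117, 88, 72], [140, 80, 46]], [[109, 85, 69], [113, 106, 97], [113, 108, 99], [102, 90, 80], [124, 89, 61]], [[94, 90, 86], [114, 109, 102], [118, 116, 106], [109, 79, 74], [83, 81, 74]], [[81, 58, 54], [117, 54, 43], [124, 55, 42], [105, 54, 45], [72, 64, 59]], [[74, 61, 55], [117, 67, 58], [118, 77, 65], [99, 79, 72], [72, 60, 50]], [[66, 60, 58], [109, 112, 104], [110, 117, 107], [118, 98, 78], [144, 90, 56]], [[148, 80, 40], [151, 85, 52], [145, 79, 42], [147, 84, 46], [145, 84, 48]], [[151, 86, 45], [147, 81, 41], [151, 85, 46], [154, 85, 41], [130, 88, 61]]]
```

Force puts the depth at about 5.6 mm and kinematics at about 5.9 mm. The band sits at rim level within image accuracy (~±2 mm). I'll push 0.2 mm further and hold for over 3 s.

```bash
python3 -m pendant '[{"slide":[0,0,0.02],"yaw":0,"hand":0},{"slide":[0,0,0.02],"yaw":0,"hand":0},{"slide":[0,0,0.02],"yaw":0,"hand":0},{"slide":[0,0,0.02],"yaw":0,"hand":0},{"slide":[0,0,0.02],"yaw":0,"hand":0},{"slide":[0,0,0.02],"yaw":0,"hand":0},{"slide":[0,0,0.02],"yaw":0,"hand":0},{"slide":[0,0,0.02],"yaw":0,"hand":0},{"slide":[0,0,0.02],"yaw":0,"hand":0},{"slide":[0,0,0.02],"yaw":0,"hand":0},{"slide":[0,0,0.02],"yaw":0,"hand":0},{"slide":[0,0,0.02],"yaw":0,"hand":0},{"slide":[0,0,0.02],"yaw":0,"hand":0},{"slide":[0,0,0.02],"yaw":0,"hand":0},{"slide":[0,0,0.02],"yaw":0,"hand":0},{"slide":[0,0,0.02],"yaw":0,"hand":0},{"slide":[0,0,0.02],"yaw":0,"hand":0},{"slide":[0,0,0.02],"yaw":0,"hand":0},{"slide":[0,0,0.02],"yaw":0,"hand":0},{"slide":[0,0,0.02],"yaw":0,"hand":0}]'
for i in 1; do :; done
python3 -m pendant '[{"slide":[0,0,0],"yaw":0,"hand":0},{"slide":[0,0,0],"yaw":0,"hand":0},{"slide":[0,0,0],"yaw":0,"hand":0},{"slide":[0,0,0],"yaw":0,"hand":0},{"slide":[0,0,0],"yaw":0,"hand":0},{"slide":[0,0,0],"yaw":0,"hand":0},{"slide":[0,0,0],"yaw":0,"hand":0},{"slide":[0,0,0],"yaw":0,"hand":0},{"slide":[0,0,0],"yaw":0,"hand":0},{"slide":[0,0,0],"yaw":0,"hand":0},{"slide":[0,0,0],"yaw":0,"hand":0},{"slide":[0,0,0],"yaw":0,"hand":0},{"slide":[0,0,0],"yaw":0,"hand":0},{"slide":[0,0,0],"yaw":0,"hand":0},{"slide":[0,0,0],"yaw":0,"hand":0},{"slide":[0,0,0],"yaw":0,"hand":0},{"slide":[0,0,0],"yaw":0,"hand":0},{"slide":[0,0,0],"yaw":0,"hand":0},{"slide":[0,0,0],"yaw":0,"hand":0},{"slide":[0,0,0],"yaw":0,"hand":0}]'
python3 - <<'E'
from st import *
F=[]
for i in range(20): a=cam('scene'); F.append(state()['wrist_force'][2])
print(np.mean(F));st();save(a,'pics/final.png')
E
```

```text
time_s: 13.82
tcp_pos: [0.5004, 0.192, 0.1753]
orientation: [0.0, 0.674, 0.739, 0.0]
wrist_force: [0.1, 0.0, 5.6]
opening: 0.0145
finger_force: 49.5
time_s: 15.48
tcp_pos: [0.5004, 0.192, 0.1753]
orientation: [0.0, 0.674, 0.739, 0.0]
wrist_force: [0.1, -0.5, 5.2]
opening: 0.0149
finger_force: 49.5
5.660571710371387
16.48 [0.5004 0.192  0.1753] F [ 0.31 -0.21  5.29] op 0.0146 49.46819365024567
[[-0.093, 0.996, 0.0], [0.996, 0.093, 0.0], [0.0, 0.0, -1.0]] [-0.06  0.5  -0.56  1.9   0.35  0.83 -0.71]
```

View pics/final.png

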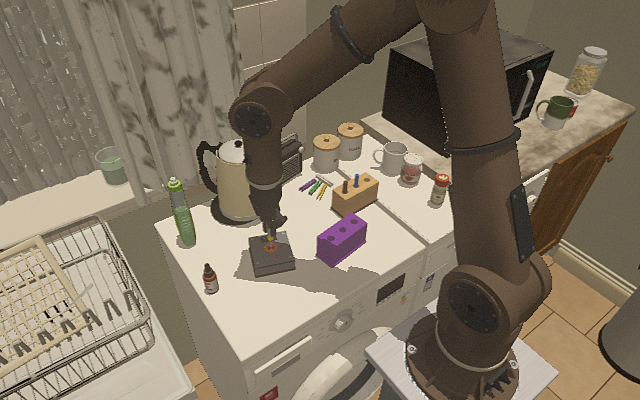

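The final view shows the pin upright in the well at (270,247). The stick (345,186) and brush (356,181) are still standing, and the bystanders haven't moved. The button has been held there for more than 5 s.

```bash
python3 -c "
from bench import ticket
print(ticket.hand_in())"
```

```text
the job is handed in; nothing more can be done
None
```

I handed the job in at about 16.5 s, with the gripped, upright pin holding the button about 6 mm down for over 5 s; that depth is estimated from force and arm position, as the camera could only confirm it to about ±2 mm. The stick and brush were still standing and nothing else had visibly moved.

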